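# Start the hold-down screw of the board inspection jig

### The arm

A 6-joint arm with a two-finger parallel gripper is mounted at the origin on the work surface. World frame = base frame: x ahead of the robot, y to its left, z up, the work surface at z = 0. Lengths are in mm, angles in rad, forces in N, time in s.
With the tool pointing down it reaches from about 325 to 775 mm from the base axis. Payload 5.5 kg.
Tool frame: the origin (TCP) lies at the very end of the fingers, on their centre line; the grasp point (between the pads) lies 19 mm behind it; z points along the fingers, y is the line along which they close (so a half turn about z gives the same grasp; the last joint's range is limited). The gripper opens to 85 mm and grips with 20 to 120 N. Pads are 22 mm wide; open, the fingers measure 114 mm over their backs; the gripper's body (76 mm by 85 mm) begins 54 mm behind the grasp point. The pads swing forward as they close: fully open they stand 13 mm farther back than shut.
Start: joints at [-1.376, 0.091, 1.231, -0, 1.82, -0.057], TCP at [149.487, -581.094, 231.275] pointing down, gripper open.
Joint ranges: [-2.87, 2.87], [-0.86, 2.18], [0.17, 2.46], [-1.51, 4.65], [0.06, 2.69], [-2.65, 2.65]. Speed limits (rad/s): [2.57, 2.57, 3.01, 3.14, 3.14, 3.14].

### API

Orientations are given as a unit quaternion [w, x, y, z].
In Python, from cell import state, get_image, camera_params, close_job, search_frame gives the robot as it stands.
- The arm moves only by the shell command python3 -m crank 'ROWS' [FORCE]. ROWS is a JSON object whose one key "increments" holds a list of rows, each a list of 3 entries, a list of its own where there are three numbers: the finger opening in cm, from 0 to 8.54, then the shift along the world's x, y, z in cm, then the turn about the world's z in degrees. A call has 1 to 20 rows; each row is the pose to reach, as a shift and turn from the pose commanded when the call began; what a row does not reach only later rows make up. A row lasts 1/12 s, in which the tool goes at most 41.7 mm and 7.16 degrees, less where a joint would pass 70% of its speed; a pose out of reach is approached as far as the arm can. A call with a gripper value outside its range is refused whole. The fingers move at their own pace and stop on an object; FORCE is the grip in N (left out, the last holds). Time passes only in rows, so rows that repeat a pose let the fingers close. It gives the time, the measured TCP pose, the force, the opening and the grip force at its end, in the units of the state.
- state(): the state, without advancing time (a new reading comes with each control period).
- get_image(name): name is "scene" or "top" or "wrist"; returns the picture (400x640x3 uint8, blue, green, red); there is no depth.
- camera_params(name): a dict with "camera_matrix" (3x3 intrinsics, pixels), "xyz" and "orientation" of the camera in the world. Camera axes: x right, y up, looking along -z (the intrinsics and any distortion apply to the point x, -y, -z); pixel columns grow to the right and rows downward; lengths in mm; the calibration is good to about 2 mm. A picture is of the moment at which its call begins: read the wrist's pose just before it. camera_params takes no time and is no camera call; for the wrist camera it gives the pose at the moment of the call.
- close_job(): hands the job in; it is judged then, once.
Trained networks look in the newest picture that a camera, given by its name, has taken for a name from the list of things; names that differ only in an ending like _2 or _b are one class to them, and where a whole thing is asked for, a point or a joint stands for the part that bears it (a point fixed in the world has none). Each returns a list of dicts, best first, with "conf" (0 to 1); they miss things now and then, are a little off and sometimes report something else, mostly with a low value. They report only what shows in the picture. A call takes as long as a camera call.
- search_frame(query, camera): "location" ([row, column] in pixels, amid what is visible of it).
The state is a dict: "time": time; "joint_pos": joint angles; "qvel": joint speeds; "joint_efforts": joint torques, N m; "tcp_pos": TCP position; "tool_rot": TCP orientation; "contact_force": force on the tool from outside, world axes, zero at the start; "ft_torque": the same for the moment, N m; "grip_width": finger opening in mm; "finger_force": force on a finger pad.
Only numpy, scipy, OpenCV 4.12 (cv2) and the standard library are available. Lean on these libraries where they do the work, as an engineer would, in place of code of your own. Each camera call takes 0.05 s, during which the arm holds its last target. There are 200 camera calls.

### The job

Get the hold-down screw of the inspection jig started cleanly in its thread. First turn the black clamp knob clockwise until it is fully tight, so that the sliding bridge is locked where it stands. Then take the spinning grip of the crank, turn the screw backward (anticlockwise) only until you feel it drop into the thread, turn it forward (clockwise) one full turn from there, and finish still gripping the crank handle so that the screw stays there; leave the other things on the bench alone.

Things in the scene. Friction and masses are not known exactly. Their poses are not given: they have to be found in the camera images.
- jig: Aluminium jig fixed to the bench: bed 200 (its x) x 400 (its y) x 12 mm with a steel rail along y and three tan circuit boards. Origin: centre of the bed's underside. An aluminium C-shaped bridge on the rail carries the clamp knob at its -y end and the crank screw at its +y end, which overhangs to the jig's +x. Unlocked, the bridge slides along y against only 3 N.
- lock_grip (a point): Point on the vertical axis of the clamp knob, at the height to grip it (about 116 mm above the bench), 7 mm below its top. The knob is a black plastic bar 46 mm long, 14 mm thick and 32 mm high, on a 48 mm disc, standing on a 60 x 64 mm pedestal.
- lock (a joint): Turn of the clamp knob, rad, growing clockwise seen from above. 0 = loose, its bar lying along the jig's x; at 1.4 it meets its stop and the bridge is locked (the clamp bites from about 0.6). It starts between 0 and 0.3. Turning takes 0.18 to 0.3 N m; it stays where it is left.
- boss_top (a point): Centre of the top face of the steel threaded boss (50 mm across) on the bridge, about 126 mm above the bench: it lies on the vertical axis of the screw and moves with the bridge. From here the knob axis lies 75 mm towards the jig's -x and 135 mm towards its -y.
- handle: Black cylindrical spinning grip of the crank, 24 mm across, 36 mm high, axis vertical, 50 mm from the screw axis. Origin: its centre, 209 to 216 mm above the bench. It spins on its steel pin and floats on it 10 mm down and 19 mm up (soft spring, 100 N/m), so the screw can rise and drop while the hand moves level. The pin tops out 22 mm above the grip; the crank arm (18 mm wide) lies 11 mm below.
- crank (a joint): Turn of crank and screw, rad, growing clockwise seen from above (forward, right-hand thread). At 0 the crank arm points from the screw axis along the jig's +x, at pi/2 along its -y. It starts between 1.6 and 4.2. Where the thread drops differs every time: between -0.7 and 0.5. It turns against 0.04 N m and stays where it is left.
- spindle (a joint): Height of the screw, m, growing upward; 0 = the crest of the thread start. The thread pitch is 8 mm, single start: turned backward the screw climbs slowly to 0, then drops by 8 mm at once under its own weight; turned forward it goes down 8 mm a turn. One turn after the drop it stands at -0.016. The screw cannot go below -0.020.
- sorter: Bystander: clear plastic compartment box without lid, 160 x 200 x 35 mm, loose on the bench to the robot's left. Origin: centre of its underside.
- tray: Bystander: empty white plastic tray, 170 x 220 x 30 mm, loose on the bench to the robot's right. Origin: centre of its underside.
- loupe: Bystander: black loupe, 38 mm across and 40 mm high, standing on the bench beyond the jig, left of centre. Origin: centre of its underside.

How it is judged (in metres and radians):
On the way, in this order (a step that is already met when the one before it is completed fails the run):
1. the clamp knob is turned clockwise to tight (beyond 1.15 rad), before the screw has dropped (value of joint lock above 1.15 rad), for 0.2 s.
2. the screw, turned backward, has dropped off the crest of the thread start (value of joint crank below 0.75 rad and value of joint spindle below -0.0062 m), for 0.1 s.
3. the screw is one turn (give or take 60 degrees) forward of the drop (value of joint spindle between -0.0174 and -0.0146 m and value of joint crank above 4.6 rad), for 0.2 s.
At the end, for the whole second after the job is handed in: The clamp knob is tight (beyond 1.15 rad of 1.4), the bridge stands within 20 mm of where it was, the screw stands one turn past its drop (height -16 mm within 1.4 mm, that is about 60 degrees either way) and is still, and the fingers hold the crank's grip with at least 3 N (all of step 3 and value of joint lock above 1.15 rad and value of joint crank below 7.9 rad and velocity of joint crank between -0.1 and 0.1 rad/s and contact force between handle and the fingers above 3 N and distance of boss_top from where it was at the start of the episode below 0.02 m); the arm keeps its last pose, push and grip.
It fails at once if the bridge is shoved along its rail by more than 20 mm (distance of boss_top from where it was at the start of the episode above 0.02 m).
It fails at once if the compartment box, the tray or the loupe is pushed by more than 30 mm (distance of any of sorter, tray, loupe from where it was at the start of the episode above 0.03 m).
It also fails if it takes over 72 s, if anything falls off the work surface, if the arm or the gripper's body presses on something with over 40 N, if the wrist force passes 120 N, or if a joint passes its speed limit or range.

## Working session

There is one attempt and no reset: what is moved stays moved. The work goes in short steps, Python scripts to look and compute and a shell command to move; the robot and the scene stay as the last step left them, time stands still between calls to the robot, and variables do not carry over. Pictures are saved under pics/ and viewed, at most 13 in all, crops included, and the job is handed in when it is done.

```bash
mkdir -p pics
cat > h.py <<'E'
import numpy as np,cv2
from scipy.spatial.transform import Rotation as R
from cell import *
def ray(cam,rc,p=None):
    p=p or camera_params(cam);K=np.array(p["camera_matrix"]);q=p["orientation"]
    d=np.linalg.inv(K)@[rc[1],rc[0],1];d=np.array([d[0],-d[1],-d[2]])
    return np.array(p["xyz"]),R.from_quat([q[1],q[2],q[3],q[0]]).apply(d)
def atz(cam,rc,z,p=None):
    o,d=ray(cam,rc,p);return o+d*(z-o[2])/d[2]
def proj(cam,X,p=None):
    p=p or camera_params(cam);q=p["orientation"]
    c=R.from_quat([q[1],q[2],q[3],q[0]]).inv().apply(np.array(X)-p["xyz"])
    u=np.array(p["camera_matrix"])@[c[0],-c[1],-c[2]];return u[1]/u[2],u[0]/u[2]
E
python3 - <<'E'
from h import *
for c in("scene","top"):
    cv2.imwrite(f"pics/{c}0.png",get_image(c)); print(c,camera_params(c))
    for n,z in(("jig",12),("lock_grip",116),("boss_top",126),("handle",212),("loupe",20),("sorter",15),("tray",10)):
        for r in search_frame(n,c)[:2]: print(c,n,r,atz(c,r["location"],z).round())
print(state())
E
```

```text
scene {'camera_matrix': array([[434.38642831,   0.        , 312.37570393],
       [  0.        , 434.38642831, 200.14679089],
       [  0.        ,   0.        ,   1.        ]]), 'xyz': array([1056.9627684 ,  832.93250768,  966.208717  ]), 'orientation': array([0.22917169, 0.11268495, 0.40462323, 0.87810164])}
scene jig {'location': [232.4, 349.6], 'conf': 0.56} [467.  53.  12.]
scene lock_grip {'location': [199.3, 342.1], 'conf': 0.68} [472.   7. 116.]
scene boss_top {'location': [218.3, 358.2], 'conf': 0.66} [484. 110. 126.]
scene boss_top {'location': [350.3, 426.3], 'conf': 0.15} [590. 524. 126.]
scene handle {'location': [189.0, 368.0], 'conf': 0.55} [451.  98. 212.]
scene loupe {'location': [311.7, 290.9], 'conf': 0.73} [765. 230.  20.]
scene sorter {'location': [349.2, 421.7], 'conf': 0.85} [537. 476.  15.]
scene tray {'location': [151.1, 262.9], 'conf': 0.89} [ 514. -492.   10.]
top {'camera_matrix': array([[378.79901105,   0.        , 315.18314848],
       [  0.        , 378.79901105, 197.65636751],
       [  0.        ,   0.        ,   1.        ]]), 'xyz': array([ 455.8114
[... 702 characters left out ...]
joint_pos': array([-1.37567519e+00,  9.10934928e-02,  1.23070025e+00, -1.55150816e-05,
        1.81982650e+00, -5.67126930e-02]), 'qvel': array([-0.00134507,  0.00023477, -0.00040888, -0.00085358, -0.00141156,
       -0.00023082]), 'joint_efforts': array([-7.85312186e-04, -4.58418417e+01, -4.18069375e+01, -3.51162535e-04,
        5.20284102e-04, -3.60827596e-05]), 'tcp_pos': array([ 149.49489728, -581.08165741,  231.27896992]), 'tool_rot': array([-1.32431313e-05,  9.92083174e-01,  1.25582544e-01, -8.45424760e-06]), 'contact_force': array([ 0.5583724 ,  0.38742686, -0.09677833]), 'ft_torque': array([-0.02193728,  0.00628778,  0.01701099]), 'finger_force': 0.0, 'grip_width': 85.30474467718805}
```

Run:
```python
import cv2,numpy as np
a=cv2.imread("pics/top0.png")[150:330,220:420]; b=cv2.imread("pics/scene0.png")[130:310,250:450]
cv2.imwrite("pics/both.png",cv2.resize(np.vstack([a,b])[:, :],None,fx=1,fy=1))
cv2.imwrite("pics/topc.png",cv2.resize(a,None,fx=3.3,fy=3.3,interpolation=cv2.INTER_CUBIC))
cv2.imwrite("pics/scec.png",cv2.resize(b,None,fx=3.3,fy=3.3,interpolation=cv2.INTER_CUBIC))
```

```text
(no output)
```

View pics/topc.png

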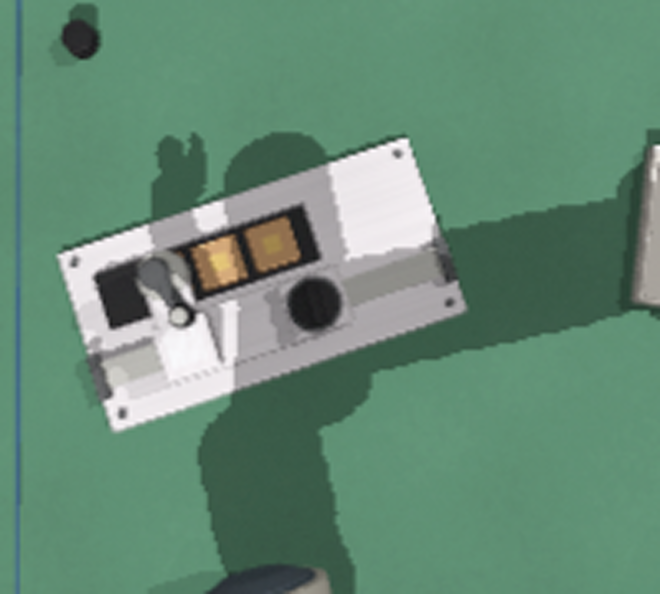

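View pics/scec.png

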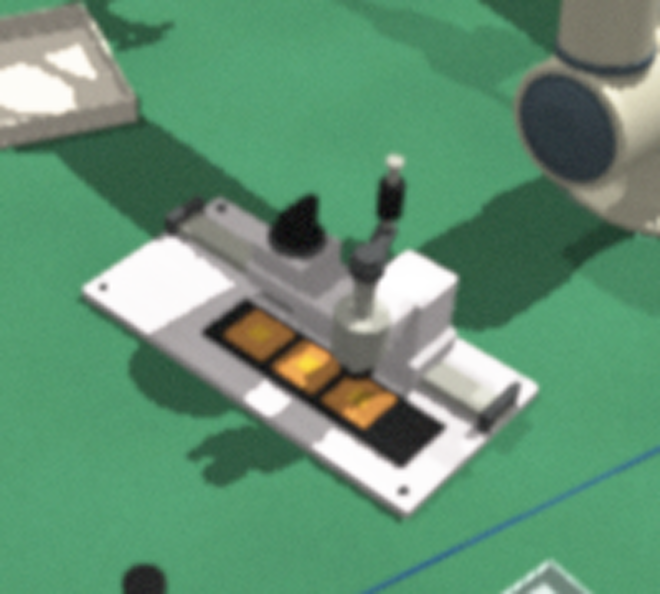

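The top view shows the jig bed with corners at crop (57,255), (405,137), (467,310) and (115,432). The knob is at (314,303) with its bar near vertical, the crank hub at (157,272) and the pin top at (180,315). The scene view agrees.

Run:
```python
from h import *
def t(u,v,z): return atz("top",(150+v/3.3,220+u/3.3),z)
def s(u,v,z): return atz("scene",(130+v/3.3,250+u/3.3),z)
c=[t(*p,12) for p in((57,255),(405,137),(467,310),(115,432))]
for a,b in((0,1),(3,2),(3,0),(2,1)):
    d=c[b]-c[a]; print(np.hypot(*d[:2]).round(),np.degrees(np.arctan2(d[1],d[0])).round(1))
print("jig",np.mean(c,0).round())
cs=[s(*p,12) for p in((82,291),(405,518),(538,387))];print([x.round() for x in cs])
for a,b in((0,1),(1,2)):
    d=cs[b]-cs[a]; print("sc",np.hypot(*d[:2]).round(),np.degrees(np.arctan2(d[1],d[0])).round(1))
print("knob",t(314,303,115).round(),"bar",t(314,280,123).round(),t(318,325,123).round(), "scene disc",s(298,240,95).round())
print("pin",t(180,315,252).round(),s(395,162,252).round(),"hub",t(157,272,190).round(),s(367,255,190).round())
y=np.radians(18.5)
k=t(314,303,115)[:2]
print("boss from knob",k+R.from_euler("z",y).apply([75,135,0])[:2])
print("wrist",camera_params("wrist"))
```

```text
399.0 -72.8
398.0 -72.7
199.0 17.8
199.0 17.5
jig [485.  31.  12.]
[array([ 643., -119.,   12.]), array([528., 262.,  12.]), array([334., 199.,  12.])]
sc 398.0 106.7
sc 205.0 -161.9
knob [461. -25. 115.] bar [483. -26. 123.] [439. -28. 123.] scene disc [471.  -2.  95.]
pin [453.  94. 252.] [455. 104. 252.] hub [493. 122. 190.] [496. 132. 190.]
boss from knob [488.87218446 126.92371014]
wrist {'camera_matrix': array([[332.17846209,   0.        , 317.5082424 ],
       [  0.        , 332.17846209, 200.69659492],
       [  0.        ,   0.        ,   1.        ]]), 'xyz': array([ 232.29932569, -559.89833672,  374.71450436]), 'orientation': array([ 0.77926246, -0.13160263,  0.10183903, -0.60420161])}
```

Run:
```python
from h import *
p=camera_params("wrist");q=p["orientation"];print(R.from_quat([q[1],q[2],q[3],q[0]]).apply([0,0,-1]))
st=state()["tcp_pos"]
for T in((440,-40,270),(420,0,280),(440,0,300)):
    pp=dict(p);pp["xyz"]=np.array(p["xyz"])-st+T
    print(T,[np.round(proj("w",X,pp)) for X in((461,-25,115),(490,125,126),(453,94,252),(453,94,212))])
```

```text
[-0.3177477  -0.08204337 -0.94461912]
(440, -40, 270) [array([157., 307.]), array([ 80., 136.]), array([169.,  63.]), array([154., 110.])]
(420, 0, 280) [array([145., 354.]), array([ 68., 193.]), array([147., 157.]), array([136., 186.])]
(440, 0, 300) [array([161., 347.]), array([ 92., 198.]), array([174., 169.]), array([159., 193.])]
```

```bash
python3 -m crank '{"increments":[[8.5,[0,0,6.9],0],[8.5,[29,58.1,6.9],-11],[8.5,[29,58.1,6.9],-11],[8.5,[29,58.1,6.9],-11],[8.5,[29,58.1,6.9],-11],[8.5,[29,58.1,6.9],-11],[8.5,[29,58.1,6.9],-11],[8.5,[29,58.1,6.9],-11],[8.5,[29,58.1,6.9],-11],[8.5,[29,58.1,6.9],-11],[8.5,[29,58.1,6.9],-11],[8.5,[29,58.1,6.9],-11],[8.5,[29,58.1,6.9],-11],[8.5,[29,58.1,6.9],-11],[8.5,[29,58.1,6.9],-11],[8.5,[29,58.1,6.9],-11],[8.5,[29,58.1,6.9],-11],[8.5,[29,58.1,6.9],-11],[8.5,[29,58.1,6.9],-11],[8.5,[29,58.1,6.9],-11]]}'
python3 - <<'E'
from h import *
import json
p=camera_params("wrist");im=get_image("wrist");cv2.imwrite("pics/w1.png",im)
json.dump({k:np.array(v).tolist() for k,v in p.items()},open("w1.json","w"))
print(state()["tcp_pos"],state()["time"],state()["qvel"].round(3))
for n,z in(("lock_grip",116),("boss_top",126),("handle",212)):
    for r in search_frame(n,"wrist")[:2]: print(n,r,atz("wrist",r["location"],z,p).round())
E
```

```text
time: 2.47
tcp_pos: [439.3, -0.4, 300.3]
tool_rot: [0.0, 1.0, 0.03, -0.0]
contact_force: [-0.2, -0.4, -0.1]
grip_width: 84.9
finger_force: 0.0
[439.22123833  -0.84217525 300.39209244] 2.5167 [-0.017 -0.005  0.002  0.001  0.     0.004]
lock_grip {'location': [151.9, 338.9], 'conf': 0.77} [463. -20. 116.]
boss_top {'location': [150.2, 225.0], 'conf': 0.75} [460.  90. 126.]
handle {'location': [176.7, 179.9], 'conf': 0.55} [457. 100. 212.]
```

View pics/w1.png

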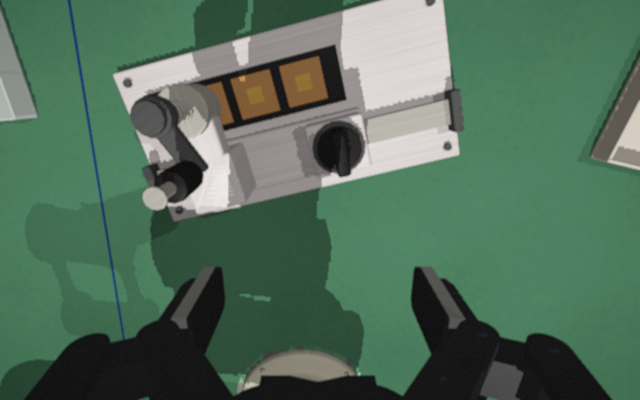

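The wrist view shows the knob disc around (337,147), bar running down to (344,175), the boss top ~(193,110), the hub (156,116) and the pin top (155,198). I'll zoom in on it.

Run:
```python
import cv2
a=cv2.imread("pics/w1.png")
x=cv2.resize(a[70:220,110:310],None,fx=4,fy=4,interpolation=cv2.INTER_CUBIC)
k=cv2.resize(a[100:200,290:390],None,fx=6,fy=6,interpolation=cv2.INTER_CUBIC)
k=cv2.convertScaleAbs(k,alpha=2.5)
cv2.imwrite("pics/w1a.png",x);cv2.imwrite("pics/w1k.png",k)
```

```text
(no output)
```

View pics/w1a.png

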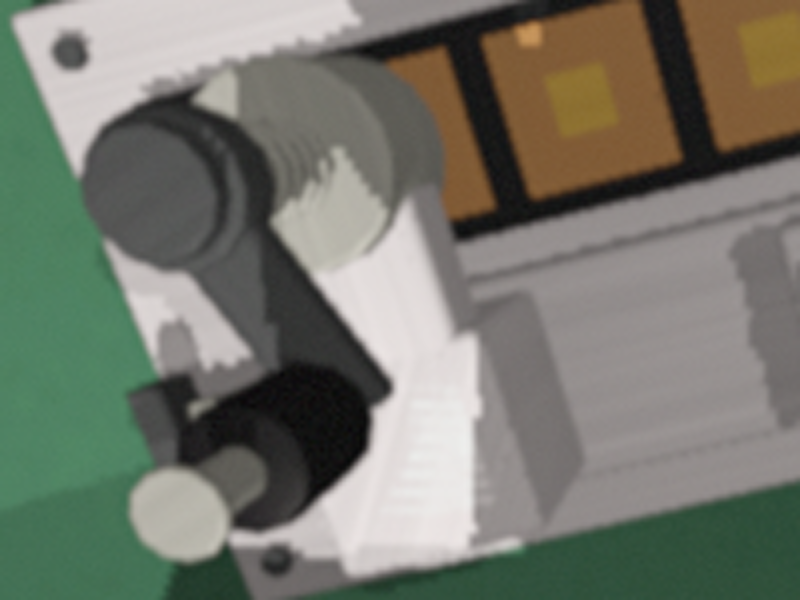

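View pics/w1k.png

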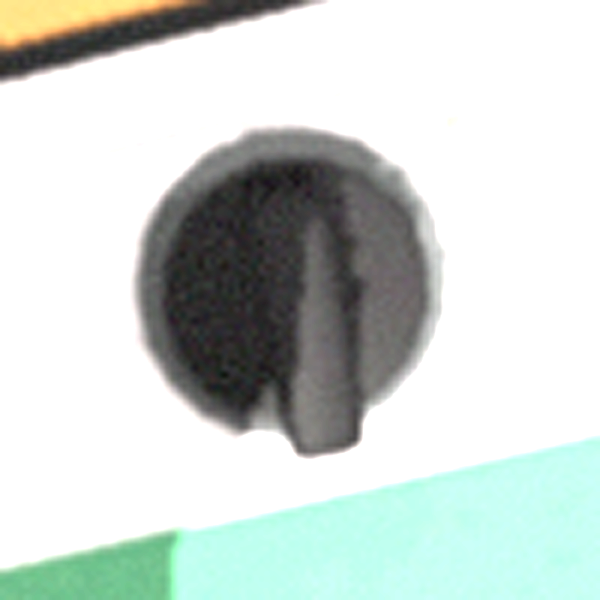

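The crops show the disc centred near w1 pixel (col 338.3, row 146.7) and the bar tip at (col 344, row 175). The pin top is at (155,198) and the hub disc at (148,117).

Run:
```python
from h import *
import json
p=json.load(open("w1.json"));a=lambda r,c,z:atz("w",(r,c),z,p)
kx=lambda u,v,z:a(100+v/6,290+u/6,z); hx=lambda u,v,z:a(70+v/4,110+u/4,z)
C=kx(290,280,89);print("cam",np.round(p["xyz"]),"knob disc",C.round(1), "diam",np.linalg.norm(kx(140,280,89)-kx(440,280,89)).round(1))
yaw=np.radians(17.4);Rz=R.from_euler("z",yaw)
B=C+Rz.apply([75,135,37]);B[2]=126;print("boss pred",B.round(1),"px",proj("w",B,p))
# boss top ellipse measured: rough center crop(320,160)
print("boss meas",hx(310,160,126).round(1),"hub",[hx(155,192,z).round(1) for z in(190,200)],"pin",[hx(178,513,z).round(1) for z in(248,252,256)])
for u,v in((45,30),):pass
for L in(0,.1,.2,.3):
    w=yaw-L;r=R.from_euler("z",w);cs=[C+r.apply([sx*23,sy*7,34]) for sx,sy in((1,1),(1,-1),(-1,-1),(-1,1))]
    print(L,[((np.array(proj("w",X,p))-[100,290])*6)[::-1].round() for X in cs])
```

```text
cam [525.   5. 444.] knob disc [464.  -21.4  89. ] diam 53.5
boss pred [495.2 129.9 126. ] px (np.float64(110.28029713979903), np.float64(180.39967645236013))
boss meas [495.9 123.3 126. ] hub [array([494.2, 128.6, 190. ]), array([495.4, 123.7, 200. ])] pin [array([452.3, 101.9, 248. ]), array([453.8,  99.9, 252. ]), array([455.3,  98. , 256. ])]
0 [array([228., 188.]), array([314., 166.]), array([374., 440.]), array([292., 460.])]
0.1 [array([241., 181.]), array([329., 168.]), array([361., 447.]), array([278., 458.])]
0.2 [array([255., 175.]), array([344., 171.]), array([348., 452.]), array([263., 456.])]
0.3 [array([270., 170.]), array([358., 175.]), array([334., 456.]), array([250., 452.])]
```

```bash
python3 -m crank '{"increments":[[6,[2.3,-2.3,-2],5],[6,[2.3,-2.3,-6],5],[6,[2.3,-2.3,-10],5],[6,[2.3,-2.3,-14],5],[6,[2.3,-2.3,-17],5],[6,[2.3,-2.3,-18.5],5],[6,[2.3,-2.3,-19.5],5],[6,[2.3,-2.3,-20.2],5],[6,[2.3,-2.3,-20.2],5],[6,[2.3,-2.3,-20.2],5]]}'
python3 - <<'E'
from h import *
p=camera_params("wrist");cv2.imwrite("pics/w2.png",cv2.convertScaleAbs(get_image("wrist"),alpha=1.7))
E
```

```text
time: 3.5
tcp_pos: [463.0, -23.4, 99.5]
tool_rot: [0.0, 0.997, 0.073, 0.001]
contact_force: [0.3, -0.5, 0.7]
grip_width: 60.3
finger_force: 0.0
```

View pics/w2.png

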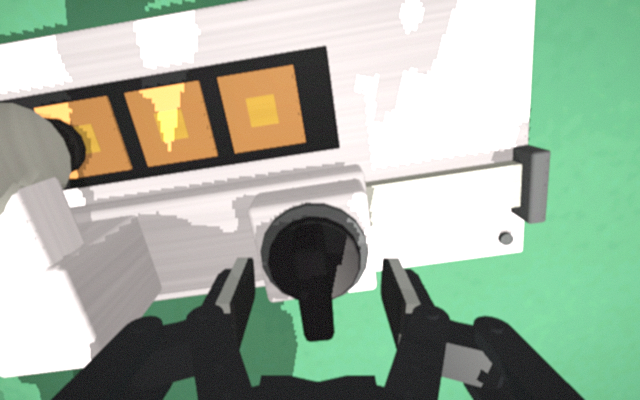

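The bar, at columns 303–333, sits centred between the fingers (240–390) and is well aligned, so I'm closing on it.

```bash
python3 -m crank '{"increments":[[4,[0,0,-0.2],0],[2,[0,0,-0.2],0],[0.8,[0,0,-0.2],0],[0.8,[0,0,-0.2],0],[0.8,[0,0,-0.2],0],[0.8,[0,0,-0.2],0],[0.8,[0,0,-0.2],0],[0.8,[0,0,-0.2],0]]}' 50
```

```text
time: 4.22
tcp_pos: [462.9, -22.9, 97.1]
tool_rot: [-0.0, 0.997, 0.074, 0.001]
contact_force: [-1.2, 1.5, 5.6]
grip_width: 13.3
finger_force: 50.6
```

```bash
python3 -m crank '{"increments":[[0.8,[0,0,0],-4],[0.8,[0,0,0],-9],[0.8,[0,0,0],-14],[0.8,[0,0,0],-19],[0.8,[0,0,0],-24],[0.8,[0,0,0],-29],[0.8,[0,0,0],-34],[0.8,[0,0,0],-39],[0.8,[0,0,0],-44],[0.8,[0,0,0],-49],[0.8,[0,0,0],-54],[0.8,[0,0,0],-58],[0.8,[0,0,0],-62],[0.8,[0,0,0],-65],[0.8,[0,0,0],-67],[0.8,[0,0,0],-69],[0.8,[0,0,0],-69],[0.8,[0,0,0],-69],[0.8,[0,0,0],-69]]}'
python3 - <<'E'
from h import *
s=state();print(s["ft_torque"],s["contact_force"],s["joint_pos"].round(2),s["tool_rot"])
E
```

```text
time: 5.8
tcp_pos: [462.6, -23.7, 97.1]
tool_rot: [0.0, 0.863, -0.504, 0.001]
contact_force: [-2.7, -0.5, 6.3]
grip_width: 13.4
finger_force: 50.5
[-0.13007434  0.29568065  0.10750763] [-2.70264224 -0.54231521  6.33317025] [-0.12 -0.27  1.81 -0.    1.6   2.5 ] [ 4.23003884e-04  8.63424269e-01 -5.04477915e-01  6.21650526e-04]
```

```bash
python3 -m crank '{"increments":[[0.8,[0,0,0],-2],[0.8,[0,0,0],-4],[0.8,[0,0,0],-4],[0.8,[0,0,0],-4]]}'
python3 - <<'E'
from h import *
s=state();print(s["ft_torque"],s["contact_force"],s["joint_pos"].round(2),s["tool_rot"])
E
```

```text
time: 6.13
tcp_pos: [462.5, -23.7, 97.1]
tool_rot: [0.0, 0.845, -0.534, 0.001]
contact_force: [-2.5, -0.4, 6.4]
grip_width: 12.8
finger_force: 51.6
[-0.20208527  0.26508635  0.22053472] [-2.45754572 -0.43898583  6.41271521] [-0.12 -0.27  1.81 -0.    1.6   2.57] [ 4.41590099e-04  8.45309062e-01 -5.34277114e-01  6.00168586e-04]
```

```bash
python3 -m crank '{"increments":[[3,[0,0,0],0],[5,[0,0,0],0],[5,[0,0,0],0],[5,[0,0,3],0],[5,[0,0,7],6],[5,[0,0,11],13],[5,[0,0,15],20],[5,[0,0,19],27],[5,[-1,2,20.3],34],[5,[-2,5,20.3],41],[5,[-4.3,8,20.3],48],[5,[-4.3,11,20.3],55],[5,[-4.3,11,20.3],62],[5,[-4.3,11,20.3],69],[5,[-4.3,11,20.3],75],[5,[-4.3,11,20.3],75],[5,[-4.3,11,20.3],75],[5,[-4.3,11,20.3],75]]}'
python3 - <<'E'
from h import *
import json
p=camera_params("wrist");im=get_image("wrist");cv2.imwrite("pics/w3.png",im)
json.dump({k:np.array(v).tolist() for k,v in p.items()},open("w3.json","w"))
print(state()["tcp_pos"],state()["tool_rot"],p["xyz"])
for n,z in(("lock_grip",116),("boss_top",126),("handle",212)):
    for r in search_frame(n,"wrist")[:2]: print(n,r,atz("wrist",r["location"],z,p).round())
E
```

```text
time: 7.63
tcp_pos: [419.5, 86.8, 299.1]
tool_rot: [0.0, 0.996, 0.089, -0.0]
contact_force: [0.5, 0.7, 0.5]
grip_width: 50.0
finger_force: 0.0
[419.55709537  86.75468762 299.12312193] [ 1.04594756e-05  9.95993455e-01  8.94260971e-02 -1.01172761e-04] [503.70949929 101.96342332 442.4390819 ]
lock_grip {'location': [147.1, 430.1], 'conf': 0.85} [467. -18. 116.]
lock_grip {'location': [140.0, 331.3], 'conf': 0.61} [456.  80. 116.]
boss_top {'location': [140.8, 330.1], 'conf': 0.64} [457.  81. 126.]
handle {'location': [153.5, 308.9], 'conf': 0.64} [458. 100. 212.]
handle {'location': [147.1, 429.3], 'conf': 0.47} [478.  18. 212.]
```

View pics/w3.png

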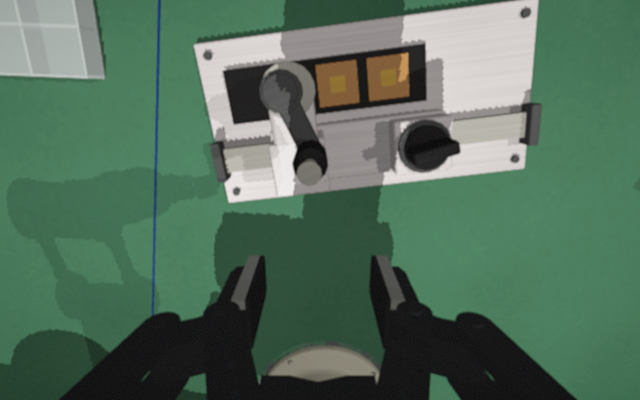

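The knob bar now lies along the rail (430–460,147), so it is tight. The pin top is at (309,171), the grip at (311,155) and the hub at (282,91).

Run:
```python
from h import *
import json
p=json.load(open("w3.json"));q=json.load(open("w1.json"))
def tri(obs):
    A=np.zeros((3,3));b=np.zeros(3)
    for rc,c in obs:
        o,d=ray("w",rc,c);d/=np.linalg.norm(d);M=np.eye(3)-np.outer(d,d);A+=M;b+=M@o
    return np.linalg.solve(A,b).round(1)
T=camera_params("top")
print("pin",tri([((171,309),p),((70+513/4,110+178/4),q),((150+315/3.3,220+180/3.3),T)]),tri([((171,309),p),((70+513/4,110+178/4),q)]))
print("hub",tri([((90.5,281.5),p),((70+190/4,110+152/4),q)]),atz("w",(171,309),252,p).round(1),atz("w",(90.5,281.5),195,p).round(1))
```

```text
pin [454.6  97.1 253.9] [456.   98.2 255.6]
hub [495.5 126.1 196.2] [455.9  98.3 252. ] [495.7 126.3 195. ]
```

```bash
python3 -m crank '{"increments":[[5,[3.55,1.1,-1],0],[5,[3.55,1.1,-2],0],[5,[3.55,1.1,-4],0],[5,[3.55,1.1,-6],0],[5,[3.55,1.1,-8],0],[5,[3.55,1.1,-9.5],0],[5,[3.55,1.1,-10.2],0],[5,[3.55,1.1,-10.2],0],[5,[3.55,1.1,-10.2],0]]}'
python3 - <<'E'
from h import *
cv2.imwrite("pics/w4.png",cv2.convertScaleAbs(get_image("wrist"),alpha=1.5))
E
```

```text
time: 8.58
tcp_pos: [455.0, 97.8, 197.7]
tool_rot: [0.0, 0.996, 0.091, 0.0]
contact_force: [0.1, -0.1, 0.6]
grip_width: 50.0
finger_force: 0.0
```

View pics/w4.png

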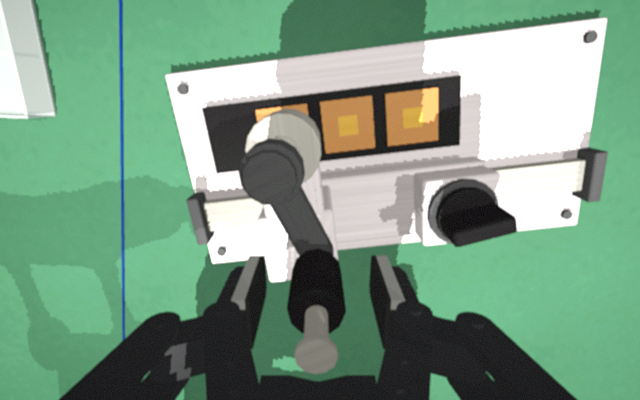

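The grip (290–343) is centred between the pads (255–380), so I'm closing.

```bash
python3 -m crank '{"increments":[[4,[0,0,0],0],[3,[0,0,0],0],[2,[0,0,0],0],[2,[0,0,0],0],[2,[0,0,0],0],[2,[0,0,0],0],[2,[0,0,0],0]]}' 35
python3 - <<'E'
from h import *
s=state();print(s["tcp_pos"],s["contact_force"],s["ft_torque"])
C=np.array([495,127]);P0=np.array([455,97.9])
for cr in (161.5,150,140,130,120,110,100,90,80,70,60,50,45,40,35,30,25,20,15,10,5,0,-5,-10,-15,-20,-25,-30,-35,-40,-45):
    a=np.radians(17.4-cr);print(cr,((C+50*np.array([np.cos(a),np.sin(a)])-P0)/10).round(2))
E
```

```text
time: 9.22
tcp_pos: [455.3, 98.0, 197.5]
tool_rot: [-0.0, 0.996, 0.091, 0.001]
contact_force: [3.1, 1.9, -0.0]
grip_width: 23.2
finger_force: 34.2
[455.32375324  98.0299556  197.46936076] [ 3.09561913  1.87405894 -0.01941032] [ 0.20495319 -0.42598808  0.02291245]
161.5 [-0.05 -0.02]
150 [ 0.62 -0.77]
140 [ 1.31 -1.3 ]
130 [ 2.08 -1.71]
120 [ 2.91 -1.97]
110 [ 3.77 -2.08]
100 [ 4.64 -2.05]
90 [ 5.5  -1.86]
80 [ 6.3  -1.53]
70 [ 7.04 -1.06]
60 [ 7.68 -0.47]
50 [8.21 0.22]
45 [8.43 0.59]
40 [8.62 0.99]
35 [8.77 1.4 ]
30 [8.88 1.82]
25 [8.96 2.25]
20 [8.99 2.68]
15 [9.   3.12]
10 [8.96 3.55]
5 [8.88 3.98]
0 [8.77 4.41]
-5 [8.62 4.82]
-10 [8.44 5.21]
-15 [8.22 5.59]
-20 [7.97 5.95]
-25 [7.69 6.28]
-30 [7.38 6.59]
-35 [7.05 6.87]
-40 [6.69 7.12]
-45 [6.32 7.34]
```

```bash
python3 -m crank '{"increments":[[2,[0.3,-0.4,0],0],[2,[0.62,-0.77,0],0],[2,[0.95,-1.05,0],0],[2,[1.31,-1.3,0],0],[2,[1.7,-1.52,0],0],[2,[2.08,-1.71,0],0],[2,[2.5,-1.85,0],0],[2,[2.91,-1.97,0],0],[2,[3.35,-2.04,0],0],[2,[3.77,-2.08,0],0],[2,[4.2,-2.08,0],0],[2,[4.64,-2.05,0],0],[2,[5.07,-1.97,0],0],[2,[5.5,-1.86,0],0],[2,[5.5,-1.86,0],0],[2,[5.5,-1.86,0],0]]}'
```

```text
time: 10.55
tcp_pos: [509.6, 80.2, 196.7]
tool_rot: [-0.001, 0.996, 0.092, -0.001]
contact_force: [-1.9, 6.1, 0.5]
grip_width: 22.8
finger_force: 34.6
```

```bash
cat > tab.py <<'E'
import sys,numpy as np
x,y=map(float,sys.argv[1:3]);C=np.array([495,127.3])
for cr in np.arange(*map(float,sys.argv[3:6])):
    a=np.radians(17.4-cr);print(int(cr),((C+49.4*np.array([np.cos(a),np.sin(a)])-[x,y])/10).round(2).tolist(),end='; ')
E
python3 tab.py 510 79.3 82 30 -8
```

```text
82 [0.62, 0.34]; 74 [1.22, 0.68]; 66 [1.77, 1.09]; 58 [2.25, 1.59]; 50 [2.66, 2.14]; 42 [2.99, 2.74]; 34 [3.23, 3.39];
```

```bash
cat > pin.py <<'E'
from h import *
import sys
g=get_image("wrist");s=state();cv2.imwrite(f"pics/p{sys.argv[1]}.png",g)
t=cv2.imread("pics/p0.png")[335:370,297:337]
r=cv2.matchTemplate(g[290:400,260:375],t,cv2.TM_CCOEFF_NORMED);_,v,_,l=cv2.minMaxLoc(r)
print("t",s["time"],"F",s["contact_force"].round(2),"tq",s["ft_torque"].round(2),"tcp",s["tcp_pos"].round(1),"pin rc",l[1]+290+17,l[0]+260+20,round(v,2))
E
python3 pin.py 0
```

```text
t 10.6 F [-0.74  5.99  0.49] tq [ 0.93  0.09 -0.04] tcp [509.6  80.2 196.8] pin rc 352 317 1.0
```

View pics/p0.png

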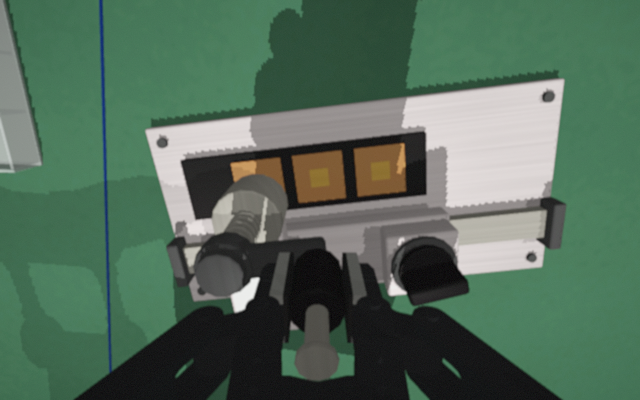

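The crank followed: its arm now points to the right, and the pin head is at (317,358). Continuing backward.

```bash
python3 -m crank '{"increments":[[2,[0.62,0.34,0],0],[2,[1.22,0.68,0],0],[2,[1.77,1.09,0],0],[2,[2.25,1.59,0],0],[2,[2.66,2.14,0],0],[2,[2.99,2.74,0],0],[2,[3.23,3.39,0],0],[2,[3.23,3.39,0],0]]}'; python3 pin.py 1; python3 tab.py 542.3 113.2 34 -50 -6
```

```text
time: 11.27
tcp_pos: [543.2, 114.4, 197.2]
tool_rot: [-0.0, 0.996, 0.091, 0.001]
contact_force: [1.5, 1.2, -0.1]
grip_width: 23.3
finger_force: 34.7
t 11.3167 F [ 1.33  0.22 -0.36] tq [ 0.15 -0.25 -0.05] tcp [543.1 114.1 197.4] pin rc 333 319 0.64
34 [0.0, -0.0]; 28 [0.13, 0.5]; 22 [0.19, 1.01]; 16 [0.21, 1.53]; 10 [0.17, 2.05]; 4 [0.08, 2.55]; -2 [-0.07, 3.05]; -8 [-0.27, 3.53]; -14 [-0.51, 3.98]; -20 [-0.81, 4.41]; -26 [-1.14, 4.8]; -32 [-1.52, 5.16]; -38 [-1.92, 5.48]; -44 [-2.37, 5.75];
```

Run:
```python
import cv2,numpy as np
a=cv2.imread("pics/p0.png")[160:400,140:420];b=cv2.imread("pics/p1.png")[160:400,140:420]
cv2.imwrite("pics/cmp.png",cv2.convertScaleAbs(cv2.resize(np.hstack([a,b]),(800,343)),alpha=1.6))
```

```text
(no output)
```

View pics/cmp.png

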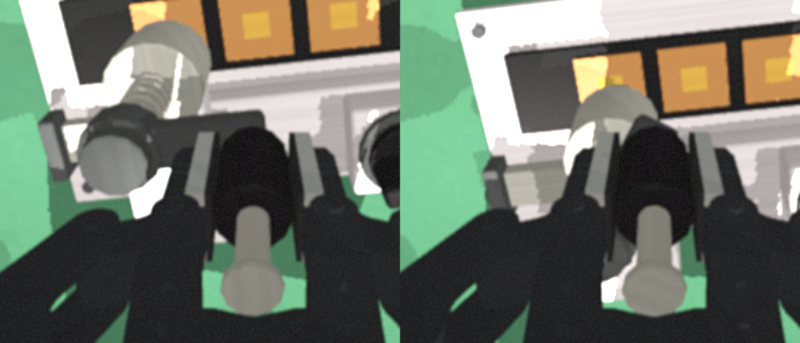

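The pin head is at the same row in both views (about 358), so it has not dropped; the template match was bad. I'm switching to a masked match and stepping on.

```bash
cat > pin.py <<'E'
from h import *
import sys
g=get_image("wrist");s=state();cv2.imwrite(f"pics/p{sys.argv[1]}.png",g)
ref=cv2.imread("pics/p1.png");t=ref[336:382,294:340];m=np.zeros(t.shape,np.uint8);cv2.circle(m,(23,23),19,(1,1,1),-1)
r=cv2.matchTemplate(g[290:400,286:348],t,cv2.TM_SQDIFF,mask=m);v,_,l,_=cv2.minMaxLoc(r)
print("t",s["time"],"F",s["contact_force"].round(2),"tcp",s["tcp_pos"].round(1),"pin rc",l[1]+290+23,l[0]+286+23,round((v/m.sum())**.5,1))
E
python3 -m crank '{"increments":[[2,[0.13,0.5,0],0],[2,[0.18,0.8,0],0],[2,[0.18,0.8,0],0]]}'; python3 pin.py 2
```

```text
time: 11.57
tcp_pos: [544.6, 121.7, 197.6]
tool_rot: [-0.0, 0.996, 0.091, 0.001]
contact_force: [3.0, -0.2, -0.4]
grip_width: 22.7
finger_force: 34.7
t 11.6167 F [3.08 0.24 0.24] tcp [544.6 121.6 197.6] pin rc 359 318 2.6
```

```bash
python3 -m crank '{"increments":[[2,[0.05,0.4,0],0],[2,[0.06,0.75,0],0],[2,[0.06,0.75,0],0]]}'|grep -v rot; python3 pin.py 3
```

```text
time: 11.87
tcp_pos: [545.0, 129.4, 197.4]
contact_force: [3.2, 0.0, -0.5]
grip_width: 22.8
finger_force: 34.7
t 11.9167 F [4.37 1.19 0.79] tcp [545.  129.3 197.4] pin rc 359 318 2.6
```

```bash
python3 - <<'E'
import json;print(open("pin.py").read()[:0],end="")
E
true
python3 -m crank '{"increments":[[2,[0,0.4,0],0],[2,[-0.04,0.75,0],0],[2,[-0.04,0.75,0],0]]}'|grep -v rot; python3 pin.py 4
```

```text
time: 12.17
tcp_pos: [544.2, 137.0, 197.1]
contact_force: [4.1, 1.5, -0.8]
grip_width: 22.9
finger_force: 34.7
t 12.2167 F [ 3.3   1.82 -0.48] tcp [544.2 137.  197.1] pin rc 344 318 3.1
```

```bash
python3 - <<'E'
from h import *
s=state()["tcp_pos"]
for z in(258,256,254,250,248,246):print(z,np.round(proj("wrist",(s[0],s[1],z))))
a=cv2.imread("pics/p3.png")[160:400,140:420];b=cv2.imread("pics/p4.png")[160:400,140:420]
cv2.imwrite("pics/cmp2.png",cv2.convertScaleAbs(cv2.resize(np.hstack([a,b]),(800,343)),alpha=1.6))
E
python3 pin.py 5
```

```text
258 [369. 317.]
256 [364. 317.]
254 [359. 317.]
250 [350. 317.]
248 [346. 317.]
246 [341. 317.]
t 12.2667 F [ 3.69  1.57 -0.6 ] tcp [544.2 136.9 197.2] pin rc 344 318 3.1
```

View pics/cmp2.png

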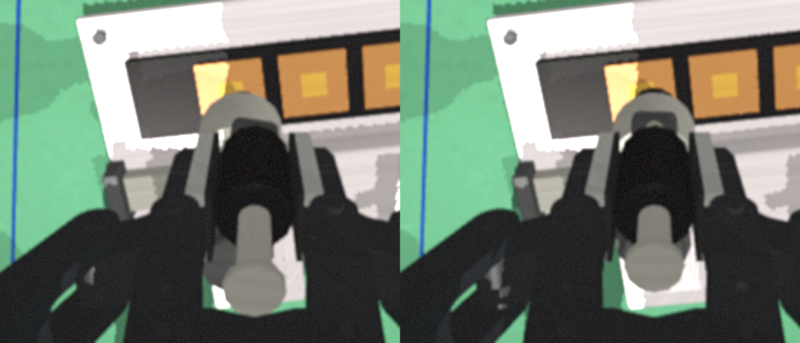

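The pin head has dropped from row 359 to 344, about 7–8 mm, so the thread drop sits at crank 6–15°. I'll nudge slightly further back to confirm it has settled.

```bash
python3 -m crank '{"increments":[[2,[-0.06,0.3,0],0],[2,[-0.06,0.3,0],0],[2,[-0.06,0.3,0],0]]}'|grep -v rot; python3 pin.py 6
python3 - <<'E'
import cv2,numpy as np
for n in(3,6):
    g=cv2.imread(f"pics/p{n}.png");print(n,[int(v) for v in g[330:392:2,317].mean(1)])
    e=[np.ptp(np.where(g[r,280:355].min(1)>70)[0]) if (g[r,280:355].min(1)>70).any() else 0 for r in range(335,380,5)];print(e)
E
python3 tab.py 543.7 139.2 0 46 9
```

```text
time: 12.52
tcp_pos: [543.7, 139.5, 197.3]
contact_force: [4.6, 1.3, 0.2]
grip_width: 23.2
finger_force: 34.7
t 12.5667 F [4.19 1.92 0.19] tcp [543.7 139.5 197.3] pin rc 343 318 3.4
3 [76, 78, 75, 77, 77, 76, 74, 74, 79, 84, 84, 85, 83, 79, 82, 83, 83, 85, 84, 82, 81, 81, 82, 83, 86, 78, 29, 19, 21, 23, 21]
[np.int64(39), np.int64(41), np.int64(45), np.int64(50), np.int64(55), np.int64(65), np.int64(65), np.int64(63), np.int64(50)]
6 [81, 84, 85, 86, 83, 84, 83, 84, 86, 86, 84, 84, 82, 82, 84, 87, 85, 140, 142, 136, 137, 137, 119, 99, 100, 94, 34, 23, 20, 20, 21]
[np.int64(33), np.int64(51), np.int64(56), np.int64(56), np.int64(55), np.int64(55), np.int64(54), np.int64(55), np.int64(44)]
0 [-0.16, 0.29]; 9 [0.02, -0.47]; 18 [0.07, -1.24]; 27 [0.0, -2.01]; 36 [-0.19, -2.77]; 45 [-0.49, -3.48];
```

Bottom edge of the head shifted 381→363, matching an 8 mm drop. Drop crank is ≈10°, so the target is ≈370°. Computing the forward circle.

```bash
sed -i 's/495,127.3/495.7,127.7/;s/49.4/49.6/' tab.py; python3 tab.py 543.7 139.2 12 194 10; echo; a=($(python3 - <<'E'
import numpy as np
a=np.radians(17.4-192);print(495.7+49.6*np.cos(a),127.7+49.6*np.sin(a))
E
)); echo ${a[@]}
```

```text
12 [0.14, -0.68]; 22 [0.14, -1.55]; 32 [-0.0, -2.4]; 42 [-0.29, -3.21]; 52 [-0.72, -3.97]; 62 [-1.27, -4.63]; 72 [-1.93, -5.19]; 82 [-2.67, -5.63]; 92 [-3.48, -5.93]; 102 [-4.33, -6.09]; 112 [-5.2, -6.09]; 122 [-6.05, -5.95]; 132 [-6.86, -5.66]; 142 [-7.62, -5.23]; 152 [-8.28, -4.68]; 162 [-8.84, -4.02]; 172 [-9.28, -3.28]; 182 [-9.58, -2.47]; 192 [-9.74, -1.62]; 
446.32012655568724 123.03222765940168
```

```bash
python3 -m crank '{"increments":[[2,[0.14,-0.68,0],0],[2,[0.14,-1.55,0],0],[2,[0,-2.4,0],0],[2,[-0.29,-3.21,0],0],[2,[-0.72,-3.97,0],0],[2,[-1.27,-4.63,0],0],[2,[-1.93,-5.19,0],0],[2,[-2.67,-5.63,0],0],[2,[-3.48,-5.93,0],0],[2,[-4.33,-6.09,0],0],[2,[-5.2,-6.09,0],0],[2,[-6.05,-5.95,0],0],[2,[-6.86,-5.66,0],0],[2,[-7.62,-5.23,0],0],[2,[-8.28,-4.68,0],0],[2,[-8.84,-4.02,0],0],[2,[-9.28,-3.28,0],0],[2,[-9.58,-2.47,0],0],[2,[-9.74,-1.62,0],0],[2,[-9.74,-1.62,0],0]]}'; python3 pin.py 7;python3 tab.py 446.3 123.0 202 374 10
```

```text
time: 14.23
tcp_pos: [445.4, 124.6, 197.0]
tool_rot: [-0.0, 0.996, 0.092, -0.001]
contact_force: [-1.8, 1.3, -1.6]
grip_width: 22.6
finger_force: 34.7
t 14.2833 F [-3.24  0.78 -1.08] tcp [445.5 124.2 196.9] pin rc 337 317 3.8
202 [-0.0, 0.87]; 212 [0.14, 1.72]; 222 [0.43, 2.53]; 232 [0.86, 3.29]; 242 [1.41, 3.95]; 252 [2.07, 4.51]; 262 [2.81, 4.95]; 272 [3.62, 5.25]; 282 [4.47, 5.41]; 292 [5.34, 5.41]; 302 [6.19, 5.27]; 312 [7.0, 4.98]; 322 [7.76, 4.55]; 332 [8.42, 4.0]; 342 [8.98, 3.34]; 352 [9.42, 2.6]; 362 [9.72, 1.79]; 372 [9.88, 0.94];
```

```bash
python3 -m crank '{"increments":[[2,[0,0.87,0],0],[2,[0.14,1.72,0],0],[2,[0.43,2.53,0],0],[2,[0.86,3.29,0],0],[2,[1.41,3.95,0],0],[2,[2.07,4.51,0],0],[2,[2.81,4.95,0],0],[2,[3.62,5.25,0],0],[2,[4.47,5.41,0],0],[2,[5.34,5.41,0],0],[2,[6.19,5.27,0],0],[2,[7,4.98,0],0],[2,[7.76,4.55,0],0],[2,[8.42,4,0],0],[2,[8.98,3.34,0],0],[2,[9.42,2.6,0],0],[2,[9.72,1.79,0],0],[2,[9.88,0.97,0],0],[2,[9.88,0.97,0],0],[2,[9.88,0.97,0],0]]}'; python3 pin.py 8
python3 - <<'E'
from h import *
g=cv2.imread("pics/p8.png");print([int(v) for v in g[310:392:2,317].mean(1)])
s=state()["tcp_pos"]
for z in(254,246,238):print(z,np.round(proj("wrist",(s[0],s[1],z))))
cv2.imwrite("pics/p8c.png",cv2.convertScaleAbs(cv2.resize(g[160:400,140:420],None,fx=2,fy=2),alpha=1.6))
E
```

```text
time: 15.95
tcp_pos: [545.1, 131.3, 197.3]
tool_rot: [0.001, 0.996, 0.09, -0.0]
contact_force: [0.6, -2.2, -1.7]
grip_width: 23.3
finger_force: 34.8
t 16.0 F [ 1.3  -0.32 -0.83] tcp [545.1 131.8 197.4] pin rc 328 318 6.9
[79, 75, 77, 84, 85, 86, 86, 84, 82, 85, 84, 85, 85, 85, 84, 83, 86, 86, 102, 154, 163, 158, 153, 151, 156, 152, 152, 143, 136, 139, 141, 136, 107, 100, 101, 94, 34, 20, 17, 21, 23]
254 [358. 318.]
246 [341. 317.]
238 [325. 317.]
```

View pics/p8c.png

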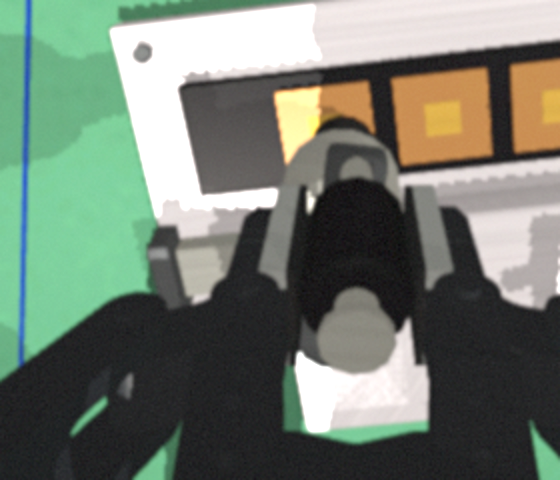

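The pin head is now at row 328, a further 8 mm down, which matches one turn forward at about −16 mm. I'll let it settle and hand in.

```bash
python3 -m crank '{"increments":[[2,[0,0,0],0],[2,[0,0,0],0],[2,[0,0,0],0],[2,[0,0,0],0],[2,[0,0,0],0],[2,[0,0,0],0]]}'; python3 -c "
from cell import *
print(state()['qvel'].round(4),close_job())"
```

```text
time: 16.5
tcp_pos: [545.0, 132.9, 197.3]
tool_rot: [-0.0, 0.996, 0.091, -0.0]
contact_force: [-0.5, -0.9, -1.5]
grip_width: 23.2
finger_force: 34.8
the job is handed in; nothing more can be done
[ 0.001   0.0009 -0.0011  0.0014 -0.0002  0.0009] None
```

I've handed the job in; the interface gave no verdict. By my measurements the knob is tight at about 1.4 rad, the screw dropped about 8 mm and went one turn forward to about −16 mm, and the fingers still hold the grip at about 35 N (16.5 s on the clock).

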